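Roll the glazing bead flush on a propagation frame

TASK

The glazing bead along the lower sill of the sloping propagation frame is standing proud. Take the hand roller from its rest and, holding it square to the slope, roll the bead down firmly but without forcing it, starting at the left end (robot's left, +y) and working to the right end, until all six sections are fully home, flush with the sill; press only with the roller, not with the fingers or arm. Then stand the roller back upright in its rest, let go, and leave everything else where it is.

Things in the scene. Friction and masses are not known exactly. Their poses are not given: they have to be found in the camera images.
- roller_grip (a point): hand roller, loose, about 0.23 kg, standing in its rest, same way round as it. This point: centre of its square wooden handle (28 x 28 mm, 50 mm tall, 25 mm either way of the point). Axes: z up the handle, x along the wheel's axle, y the rolling direction. The wheel's lowest line is 92 mm below the point; a steel guard plate 60 (x) x 44 (y) x 6 mm has its underside 46 mm below it.
- wheel (a joint): turn of the roller's black rubber wheel on its axle (rad, free both ways, 0 at the start). The wheel, 36 mm in diameter and 20 mm wide, sits in a steel fork under the guard plate.
- rest_top (a point): fixed wooden saddle rest for the roller: base 80 x 80 mm, two rails along its y axis (each 10 thick, 70 long, tops 54 mm above the table), inner faces 40 mm apart. The guard plate lies on the rails, the fork (30 mm wide) and wheel hang between. This point: midway between the rails at the height of their tops; handle centre of the standing roller 46 mm above it.
- sash: glazed aluminium sash of the fixed propagation frame (timber box 290 mm wide), sloping up at 25 degrees away from the robot. x runs up the slope, y along the bead to its left end, z square out of the slope. Origin: middle of the bead at the NOMINAL flush level, 105 mm above the table. The clear pane starts 32 mm up the slope from it and is 5 mm lower.
- bead_line (a point): same point and axes as the sash's origin. The bead lies in the sill rail, a separate aluminium rail packed on shims: rail and bead really stand anywhere from 5 mm lower to 5 mm higher (vertically) than this point, so the level must be felt. Bead: 30 mm wide in x, six rigid grey sections 31 mm long, centred at y = +80, +48, +16, -16, -48, -80 mm. The rail's lips beside it are level with the flush bead.
- pot: bystander, loose: terracotta pot, 80 mm wide, 75 mm tall; origin at its underside. Leave it alone.
- seedjar: bystander, loose: clear seed jar with a lid, 60 mm wide, 90 mm tall; origin at its underside. Leave it alone.
- screwdriver: bystander, loose: screwdriver lying flat, 170 mm long; origin at its underside. Leave it alone.
- brush: bystander, loose: bench brush lying flat, 180 mm long; origin at its underside. Leave it alone.
- scoop: bystander, loose: clear plastic cup, 72 mm wide, 60 mm tall; origin at its underside. Leave it alone.
- can: bystander, loose: labelled seed can, 66 mm wide, 80 mm tall; origin at its underside. Leave it alone.
- labelbox: bystander, loose: cardboard box 60 x 90 x 50 mm tall; origin at its underside. Leave it alone.
- bead1 (a joint): section 1 of the bead counted from the left end: height by which it stands proud of flush (m, 0 = home, 4 to 6 mm at the start). It slides square to the slope, resists with about 9 N of friction, stays where it is pressed and stops hard at 0. The same holds for the other five.
- bead2 (a joint): section 2 of the bead counted from the left end: height by which it stands proud of flush (m, 0 = home, 4 to 6 mm at the start). It slides square to the slope, resists with about 9 N of friction, stays where it is pressed and stops hard at 0.
- bead3 (a joint): section 3 of the bead counted from the left end: height by which it stands proud of flush (m, 0 = home, 4 to 6 mm at the start). It slides square to the slope, resists with about 9 N of friction, stays where it is pressed and stops hard at 0.
- bead4 (a joint): section 4 of the bead counted from the left end: height by which it stands proud of flush (m, 0 = home, 4 to 6 mm at the start). It slides square to the slope, resists with about 9 N of friction, stays where it is pressed and stops hard at 0.
- bead5 (a joint): section 5 of the bead counted from the left end: height by which it stands proud of flush (m, 0 = home, 4 to 6 mm at the start). It slides square to the slope, resists with about 9 N of friction, stays where it is pressed and stops hard at 0.
- bead6 (a joint): section 6 of the bead counted from the left end: height by which it stands proud of flush (m, 0 = home, 4 to 6 mm at the start). It slides square to the slope, resists with about 9 N of friction, stays where it is pressed and stops hard at 0.
There are look-alikes about, which are no part of the job. Leave any green or red look-alike of the part that bears roller_grip alone.

How it is judged:
By the outcome, as a careful person would: the job done as asked, in the order asked, and still so for the second after the job is handed in, with the robot touching nothing.
It also fails if it takes over 67 s, if anything falls off the work surface, if the arm or the gripper's body presses on something with over 40 N, if the wrist force passes 120 N, or if a joint passes its speed limit or range.

ROBOT

A 6-joint arm with a two-finger parallel gripper is mounted at the origin on the work surface. World frame = base frame: x ahead of the robot, y to its left, z up, the work surface at z = 0. Lengths are in m, angles in rad, forces in N, time in s.
With the tool pointing down it reaches from about 0.25 to 0.775 m from the base axis. Payload 4 kg.
Tool frame: the origin (TCP) lies on the centre line of the jaws, within the pads' length; the fingertips stand 22 mm ahead of it and the grasp point (between the pads) lies 3 mm ahead of it; z points along the fingers, y is the direction in which the jaws open and shut (so a half turn about z gives the same grasp; the last joint's range is limited). The gripper opens to 94 mm and grips with 3 to 60 N. Pads are 16 mm wide; open, the fingers measure 119 mm over their backs; the gripper's body (75 mm by 177 mm) begins 78 mm behind the grasp point.
Start: joints at [-1.305, 0.087, 1.371, -0, 1.684, -0.103], TCP at [0.198, -0.513, 0.228] pointing down, gripper open.
Joint ranges: [-3.1, 3.1], [-0.76, 2.03], [0.27, 2.55], [-1.08, 4.22], [0.17, 2.65], [-2.57, 2.57]. Speed limits (rad/s): [2.79, 2.79, 3.14, 3.14, 3.14, 3.14].

INTERFACE

Orientations are given as [roll, pitch, yaw] about the fixed x, y, z axes, in that order (R = Rz(yaw) Ry(pitch) Rx(roll)).
In Python, from bench import robot gives the robot as it stands. The module is installed in compiled form; this text tells all that it offers.
- The arm moves only by the shell command python3 -m inch 'ROWS'. ROWS is JSON, a list of rows, each an object with "linear": the shift along the world's x, y, z scaled (see below), a list of three; "twist": the turn about the world's z scaled (see below); "gripper": the opening, from 0 (shut) to 1 (fully open). In form: [{"linear": [x, y, z], "twist": twist, "gripper": gripper}, ...]. A call has 1 to 10 rows; each row is the pose to reach, as a shift and turn from the pose commanded when the call began; what a row does not reach only later rows make up. The controller multiplies each number of a shift by 0.1 m and each number of a turn by 60 degrees. A row lasts 1/12 s, in which the tool goes at most 41.7 mm and 7.16 degrees, less where a joint would pass 70% of its speed; a pose out of reach is approached as far as the arm can. A call with a number of a shift or a turn outside -1 to 1 is refused whole. A call with a gripper value outside its range is refused whole. The fingers move at their own pace and stop on an object; the grip force is fixed at half the most. Time passes only in rows, so rows that repeat a pose let the fingers close. It gives the time, the measured TCP pose, the force and the opening at its end, in the units of the state.
- robot.get_obs(): the state, without advancing time (a new reading comes with each control period).
- robot.snapshot(name): name is "scene" or "top" or "wrist"; returns a dict with "image" (400x640x3 uint8, red, green, blue), "depth" (400x640 float32, m along the optical axis (not along the pixel's ray), 0 where there is no reading), "mtx" (3x3 intrinsics, pixels), "rvec" (rotation vector, rad) and "tvec" (3), from world to camera coordinates, as OpenCV has them; the wrist camera has in their place "hand_eye" (4x4, takes a point from camera to tool coordinates, whose origin is the TCP and whose axes are the flange's). Camera axes: x right, y down, z forward; pixel columns grow to the right and rows downward; lengths in m; the calibration is good to about 2 mm. A picture is of the moment at which its call begins: read the wrist's pose just before it.
- robot.close_job(): hands the job in, once; it reports no verdict.
The state is a dict: "time": time; "joint_positions": joint angles; "qvel": joint speeds; "joint_torque": joint torques, N m; "tool_pos": TCP position; "ee_rot": TCP orientation; "wrist_force": force on the tool from outside, world axes, zero at the start; "wrist_torque": the same for the moment, N m; "width": finger opening in m.
Only numpy, scipy, OpenCV 4.12 (cv2) and the standard library are available. Lean on these libraries where they do the work, as an engineer would, in place of code of your own. Each camera call takes 0.05 s, during which the arm holds its last target.

## Working session

There is one attempt and no reset: what is moved stays moved. The work goes in short steps, Python scripts to look and compute and a shell command to move; the robot and the scene stay as the last step left them, time stands still between calls to the robot, and variables do not carry over. Pictures are saved under pics/ and viewed, and the job is handed in when it is done.

```bash
mkdir -p pics; cat > h.py <<'E'
import numpy as np, cv2
from bench import robot
def snap(n,f):
    o=robot.get_obs(); s=robot.snapshot(n); cv2.imwrite('pics/'+f+'.png',s['image'][:,:,::-1])
    if 'hand_eye' in s:
        from scipy.spatial.transform import Rotation as Ro
        T=np.eye(4);T[:3,:3]=Ro.from_euler('xyz',o['ee_rot']).as_matrix();T[:3,3]=o['tool_pos']
        M=T@s['hand_eye']
    else:
        R=cv2.Rodrigues(np.array(s['rvec'],float))[0];M=np.eye(4);M[:3,:3]=R.T;M[:3,3]=-R.T@np.array(s['tvec']).ravel()
    K=np.array(s['mtx']);d=s['depth'];v,u=np.mgrid[:400,:640]
    P=np.stack([(u-K[0,2])/K[0,0]*d,(v-K[1,2])/K[1,1]*d,d],-1)@M[:3,:3].T+M[:3,3]
    P[d==0]=np.nan
    np.savez('pics/'+f,P=P,img=s['image'],M=M,K=K)
    return P,s['image'],M,K
E
python3 - <<'E'
from h import *
print(robot.get_obs())
for n in ['scene','top','wrist']: snap(n,n+'0')
E
```

```text
{'time': 0.0, 'joint_positions': array([-1.30508740e+00,  8.79472085e-02,  1.37222173e+00,  3.13515334e-06,
        1.68356142e+00, -1.03107581e-01]), 'qvel': array([-5.25634025e-04,  5.91127774e-04,  1.17447850e-05, -7.27523344e-04,
        5.49883981e-04, -4.74690456e-04]), 'joint_torque': array([ 2.26751348e-03, -3.40179420e+01, -3.02427793e+01,  7.20414030e-02,
        3.29855410e-02, -1.77439365e-04]), 'tool_pos': array([ 0.19814748, -0.51255208,  0.22632486]), 'ee_rot': array([-3.13946663e+00, -2.23122211e-04,  3.68816617e-01]), 'wrist_force': array([ 0.31999215, -0.81761915, -0.10643964]), 'wrist_torque': array([0.02512569, 0.01415354, 0.02457811]), 'width': 0.09433656274247738}
```

View pics/scene0.png

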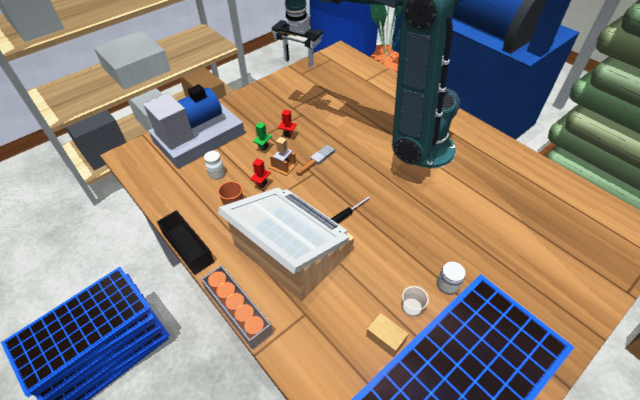

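View pics/top0.png

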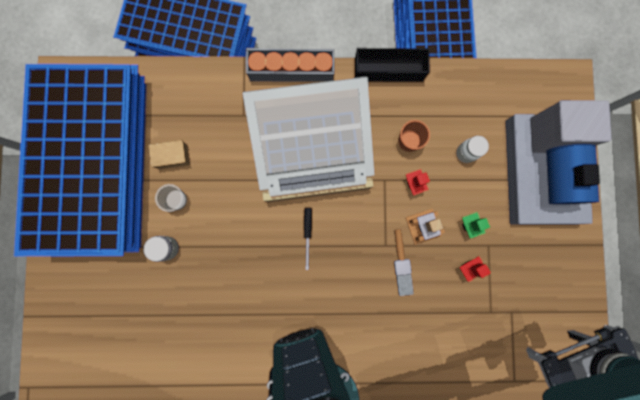

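View pics/wrist0.png

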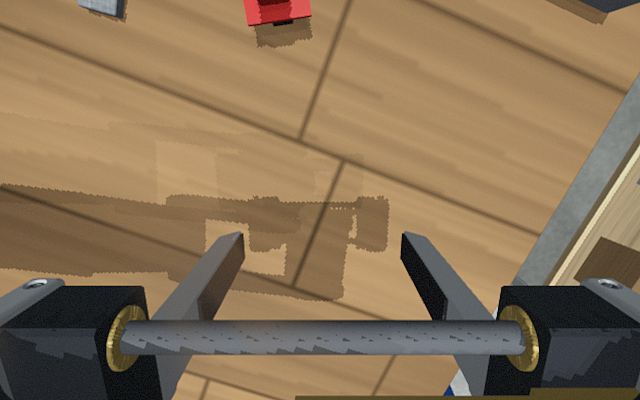

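```bash
python3 - <<'E'
import numpy as np,cv2
a=np.load('pics/top0.npz');P=a['P'];im=a['img']
c=im[195:260,385:500];cv2.imwrite('pics/t0crop.png',cv2.resize(c,None,fx=6.5,fy=6.5,interpolation=cv2.INTER_NEAREST)[:,:,::-1])
c=im[70:215,230:390];cv2.imwrite('pics/t0crop2.png',cv2.resize(c,None,fx=4,fy=4,interpolation=cv2.INTER_CUBIC)[:,:,::-1])
for u,v in [(435,226),(422,230),(417,222),(320,300),(280,186),(316,184),(352,182),(262,190),(366,185),(255,90),(360,88)]:
    print(u,v,P[v,u].round(4))
# height map near the roller
Q=P[205:250,400:455].reshape(-1,3)
for lo,hi in [(.04,.058),(.058,.07),(.11,.14)]:
    q=Q[(Q[:,2]>lo)&(Q[:,2]<hi)]
    if len(q)>3: print(lo,hi,len(q),q.mean(0).round(4),cv2.minAreaRect((q[:,:2]*1000).astype(np.float32)))
q=P[160:205,255:380].reshape(-1,3)
q=q[(q[:,2]>.08)&(q[:,2]<.14)]
A=np.c_[q[:,:2],np.ones(len(q))];print(np.linalg.lstsq(A,q[:,2],rcond=None)[0])
E
```

```text
435 226 [ 0.4615 -0.2857  0.1243]
422 230 [ 0.4526 -0.2695  0.0617]
417 222 [ 0.4759 -0.272   0.0015]
320 300 [ 0.2642 -0.0005  0.005 ]
280 186 [0.5646 0.1011 0.1049]
316 184 [0.5698 0.0099 0.1034]
352 182 [ 0.576  -0.0827  0.0949]
262 190 [0.558  0.1506 0.0739]
366 185 [ 0.5716 -0.1221  0.0677]
255 90 [8.530e-01 1.826e-01 2.000e-04]
360 88 [ 0.7879 -0.095   0.1919]
0.04 0.058 147 [ 0.4625 -0.2831  0.0537] ((463.46923828125, -289.1077575683594), (60.039127349853516, 70.50738525390625), 18.1121883392334)
0.058 0.07 189 [ 0.4642 -0.2848  0.0603] ((464.0758056640625, -290.32720947265625), (59.175167083740234, 48.983707427978516), 18.008026123046875)
0.11 0.14 140 [ 0.4632 -0.2866  0.1231] ((463.6182861328125, -288.4493713378906), (27.72992515563965, 29.44866371154785), 18.459232330322266)
[ 0.31152463  0.04472553 -0.07699225]
```

View pics/t0crop.png

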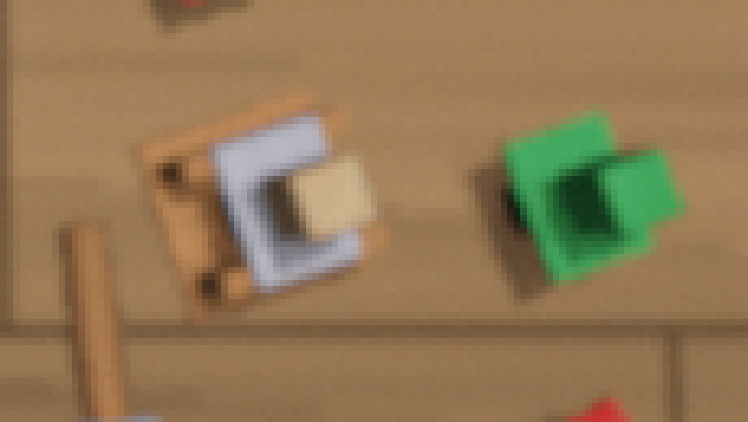

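View pics/t0crop2.png

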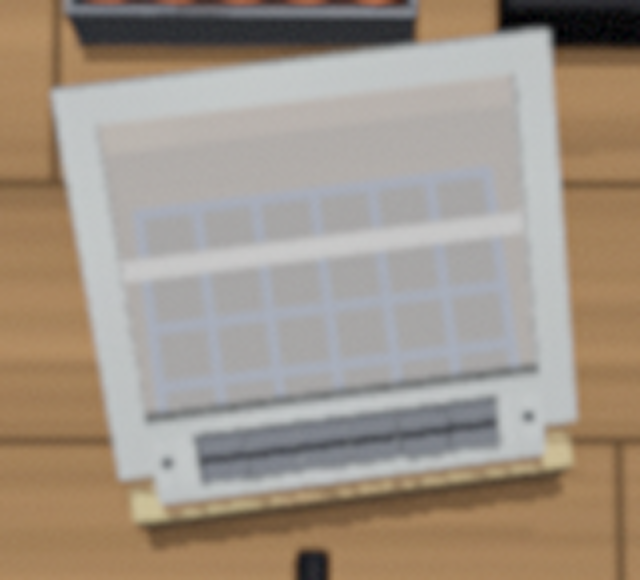

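```bash
python3 -m inch '[{"linear":[0.3,0.25,0],"twist":0,"gripper":0.6},{"linear":[0.6,0.5,0],"twist":0,"gripper":0.6},{"linear":[0.88,0.75,0],"twist":-0.045,"gripper":0.6}]' && python3 -m inch '[{"linear":[0.3,0.25,0],"twist":0,"gripper":0.6},{"linear":[0.6,0.5,0],"twist":0,"gripper":0.6},{"linear":[0.88,0.75,0],"twist":0,"gripper":0.6}]' && python3 -m inch '[{"linear":[0.25,0.23,0],"twist":0,"gripper":0.6},{"linear":[0.3,0.3,0],"twist":0,"gripper":0.6},{"linear":[0.3,0.3,0],"twist":0,"gripper":0.6},{"linear":[0.3,0.3,0],"twist":0,"gripper":0.6}]'
python3 - <<'E'
from h import *
snap('wrist','w1');snap('top','t1');o=robot.get_obs();print(o['tool_pos'],o['ee_rot'],o['wrist_force'])
E
```

```text
time: 0.4
tool_pos: [0.2868, -0.4372, 0.2268]
ee_rot: [-3.141, -0.0, 0.319]
wrist_force: [1.6, -0.1, 0.8]
width: 0.0776
time: 0.65
tool_pos: [0.3754, -0.3615, 0.2272]
ee_rot: [-3.141, -0.0, 0.322]
wrist_force: [0.8, -0.0, -0.0]
width: 0.0585
time: 0.98
tool_pos: [0.4039, -0.3331, 0.2272]
ee_rot: [3.142, 0.001, 0.323]
wrist_force: [-0.4, 0.4, -0.3]
width: 0.0564
[ 0.40325558 -0.33405978  0.22731039] [3.14145595e+00 9.11694145e-04 3.19976296e-01] [-0.50989268  0.1445636   0.27670486]
```

View pics/w1.png

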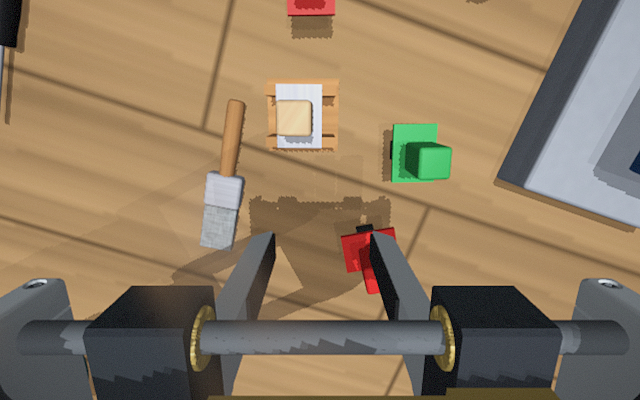

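```bash
python3 - <<'E'
import numpy as np,cv2
a=np.load('pics/w1.npz');P=a['P'];im=a['img'].astype(int)
Q=P[70:160,255:350].reshape(-1,3)
for lo,hi in [(.045,.057),(.057,.066),(.115,.135)]:
    q=Q[(Q[:,2]>lo)&(Q[:,2]<hi)]
    print(lo,hi,len(q),q.mean(0).round(4),cv2.minAreaRect((q[:,:2]*1000).astype(np.float32)))
for n,(v0,v1,u0,u1) in dict(green=(115,190,385,460),red=(220,300,335,400)).items():
    q=P[v0:v1,u0:u1].reshape(-1,3)
    for lo,hi in [(.03,.075),(.1,.14)]:
        s=q[(q[:,2]>lo)&(q[:,2]<hi)];print(n,s.min(0).round(3),s.max(0).round(3))
# bead in top view
b=np.load('pics/top0.npz');P=b['P']
for x,y in [(195,437),(495,398),(497,445),(202,482)]:
    u=230+x/4;v=70+y/4;print(P[int(v)-1:int(v)+3,int(u)-1:int(u)+3].reshape(-1,3).mean(0).round(4))
# plane of sash frame sides
q=P[110:180,252:262].reshape(-1,3); q2=P[100:175,362:372].reshape(-1,3);q=np.r_[q,q2];q=q[(q[:,2]>.11)&(q[:,2]<.22)]
A=np.c_[q[:,:2],np.ones(len(q))]
for i in range(5):
    s=np.linalg.lstsq(A,q[:,2],rcond=None)[0];r=abs(A@s-q[:,2]);k=r<max(.003,np.median(r)*2);A=A[k];q=q[k]
print(s,len(q),np.hypot(*s[:2]),np.degrees(np.arctan2(s[1],s[0])))
E
```

```text
0.045 0.057 549 [ 0.468  -0.2908  0.0541] ((465.9422912597656, -289.0343017578125), (59.74193572998047, 69.5443344116211), 17.914674758911133)
0.057 0.066 1550 [ 0.4693 -0.2912  0.0602] ((465.9518127441406, -288.1338806152344), (59.586734771728516, 43.681732177734375), 18.398847579956055)
0.115 0.135 1301 [ 0.4661 -0.2887  0.1249] ((465.7290954589844, -288.4543762207031), (27.61005401611328, 27.97260093688965), 18.181447982788086)
green [ 0.433 -0.442  0.045] [ 0.503 -0.381  0.075]
green [ 0.451 -0.427  0.1  ] [ 0.484 -0.394  0.119]
red [ 0.319 -0.431  0.046] [ 0.385 -0.371  0.075]
red [ 0.335 -0.411  0.101] [ 0.361 -0.389  0.119]
[0.5805 0.1046 0.1099]
[ 0.606  -0.0855  0.1095]
[ 0.5769 -0.0889  0.0975]
[0.5541 0.1006 0.0963]
[ 0.45535451  0.05755565 -0.16237962] 925 0.45897753697626364 7.203838990201599
```

```bash
python3 -m inch '[{"linear":[0.31,0.23,0],"twist":0,"gripper":0.6},{"linear":[0.62,0.45,0],"twist":0,"gripper":0.6},{"linear":[0.62,0.45,-0.3],"twist":0,"gripper":0.6},{"linear":[0.62,0.45,-0.6],"twist":0,"gripper":0.6},{"linear":[0.62,0.45,-0.6],"twist":0,"gripper":0.6}]'
python3 - <<'E'
from h import *
snap('wrist','w2');o=robot.get_obs();print(o['tool_pos'],o['ee_rot'],o['wrist_force'])
E
```

```text
time: 1.5
tool_pos: [0.4627, -0.2868, 0.1606]
ee_rot: [-3.131, 0.008, 0.32]
wrist_force: [-0.4, 0.5, -1.6]
width: 0.0565
[ 0.46355547 -0.28775366  0.16364435] [-3.13472758  0.00524836  0.31969339] [-0.37291842 -1.05095073 -0.08326181]
```

View pics/w2.png

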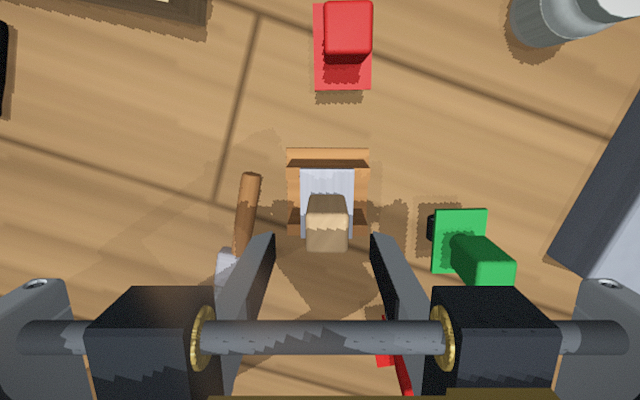

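```bash
python3 -m inch '[{"linear":[0.01,0,-0.3],"twist":0,"gripper":0.6},{"linear":[0.02,0,-0.61],"twist":0,"gripper":0.6},{"linear":[0.02,0,-0.61],"twist":0,"gripper":0.6}]'
python3 -m inch '[{"linear":[0,0,0],"twist":0,"gripper":0.1},{"linear":[0,0,0],"twist":0,"gripper":0.1},{"linear":[0,0,0],"twist":0,"gripper":0.1},{"linear":[0,0,0],"twist":0,"gripper":0.1},{"linear":[0,0,0],"twist":0,"gripper":0.1}]'
```

```text
time: 1.8
tool_pos: [0.4652, -0.2875, 0.1024]
ee_rot: [-3.135, 0.005, 0.319]
wrist_force: [-0.6, 0.7, -0.8]
width: 0.0566
time: 2.22
tool_pos: [0.4691, -0.2885, 0.1088]
ee_rot: [3.139, -0.002, 0.321]
wrist_force: [1.0, 0.2, 1.9]
width: 0.0278
```

```bash
python3 -m inch '[{"linear":[0,0,0.11],"twist":0,"gripper":0.1},{"linear":[0,0,0.22],"twist":0,"gripper":0.1},{"linear":[0,0,0.22],"twist":0,"gripper":0.1},{"linear":[0,0,0.22],"twist":0,"gripper":0.1}]'
python3 - <<'E'
from h import *
snap('wrist','w3');snap('scene','s3');o=robot.get_obs();print(o['tool_pos'],o['ee_rot'],o['wrist_force'],o['wrist_torque'])
E
```

```text
time: 2.55
tool_pos: [0.4689, -0.2885, 0.1299]
ee_rot: [3.139, -0.001, 0.322]
wrist_force: [-0.3, -0.5, -1.6]
width: 0.0278
[ 0.46816682 -0.28793029  0.12835152] [-3.14142867e+00  2.37080110e-04  3.21781393e-01] [-0.82222515 -0.42593258 -2.54390129] [ 0.03103832 -0.02038105  0.00664189]
```

View pics/w3.png

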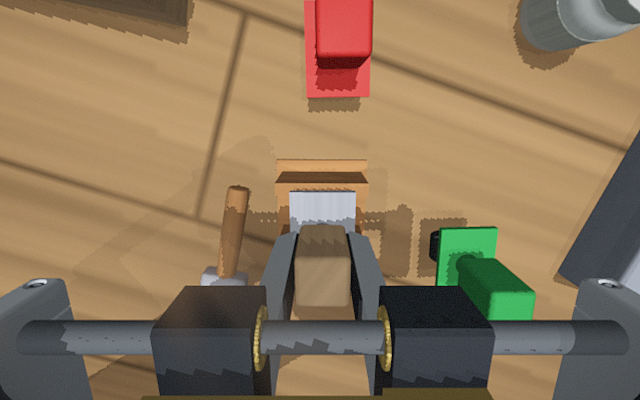

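```bash
python3 -m inch '[{"linear":[-0.05,-0.016,0],"twist":0,"gripper":0.1},{"linear":[-0.1,-0.031,0],"twist":0,"gripper":0.1},{"linear":[-0.15,-0.047,0],"twist":0,"gripper":0.1},{"linear":[-0.15,-0.047,0],"twist":0,"gripper":0.1}]'
python3 - <<'E'
from h import *
snap('wrist','w4');o=robot.get_obs();print(o['tool_pos'],o['ee_rot'],o['wrist_force'],o['wrist_torque'])
E
```

```text
time: 2.98
tool_pos: [0.4546, -0.292, 0.1291]
ee_rot: [3.141, -0.005, 0.322]
wrist_force: [4.3, 2.9, -0.3]
width: 0.0276
[ 0.45460818 -0.29201348  0.12907611] [ 3.14152633 -0.00492356  0.32172482] [ 4.63395375  2.50542027 -0.39281849] [ 0.58861817 -1.04565917 -0.02830382]
```

View pics/w4.png

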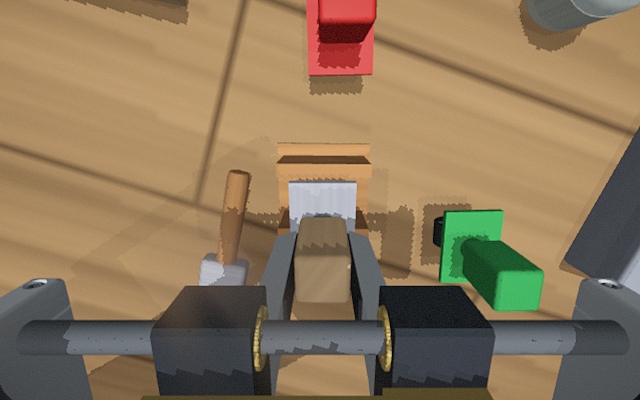

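```bash
python3 -m inch '[{"linear":[-0.05,-0.016,0],"twist":0,"gripper":0.1},{"linear":[-0.1,-0.031,0],"twist":0,"gripper":0.1},{"linear":[-0.15,-0.047,0],"twist":0,"gripper":0.1},{"linear":[-0.2,-0.063,0],"twist":0,"gripper":0.1},{"linear":[-0.2,-0.063,0],"twist":0,"gripper":0.1}]'
python3 - <<'E'
from h import *
snap('wrist','w5');snap('scene','s5');o=robot.get_obs();print(o['tool_pos'],o['ee_rot'],o['wrist_force'],o['wrist_torque'])
E
```

```text
time: 3.45
tool_pos: [0.4344, -0.2987, 0.129]
ee_rot: [3.141, -0.005, 0.322]
wrist_force: [4.3, 1.9, -0.9]
width: 0.0274
[ 0.43447054 -0.29864748  0.12892279] [ 3.14093697 -0.00394441  0.32169446] [ 4.93699518  1.68920637 -0.83104398] [ 0.52513777 -1.18254092 -0.00576587]
```

View pics/w5.png

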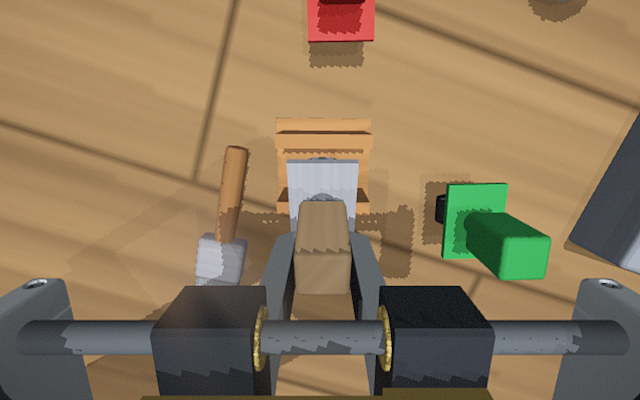

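```bash
python3 - <<'E'
import numpy as np,cv2
im=np.load('pics/s5.npz')['img'];cv2.imwrite('pics/s5c.png',cv2.resize(im[60:220,200:360],None,fx=3.7,fy=3.7,interpolation=cv2.INTER_CUBIC)[:,:,::-1])
E
```

```text
(no output)
```

View pics/s5c.png

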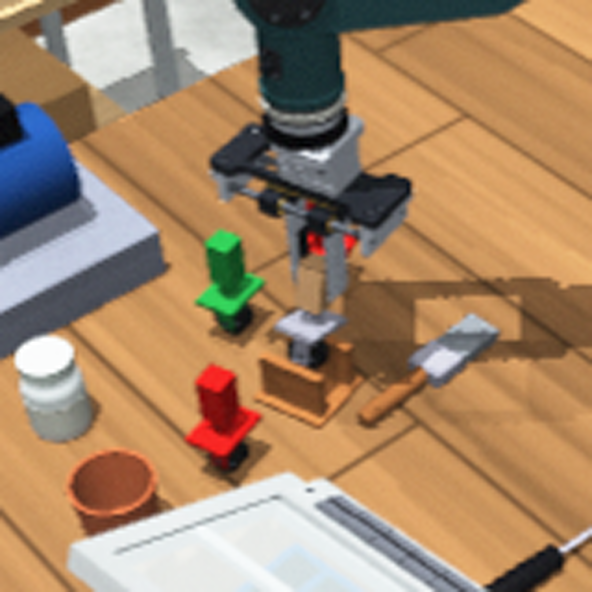

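Tilt works: roller is leaning in the jaws. Measure the tilt from the handle's near/front faces and the plate in the wrist depth.

```bash
cat >> h.py <<'E'
def fitplane(P,v0,v1,u0,u1,lo,hi):
    q=P[v0:v1,u0:u1].reshape(-1,3);q=q[np.isfinite(q).all(1)&(q[:,2]>lo)&(q[:,2]<hi)]
    for i in range(8):
        c=q.mean(0);w=np.linalg.svd(q-c)[2][2];r=abs((q-c)@w);q=q[r<=max(.0015,np.median(r)*2.5)]
    if w[2]<0:w=-w
    return c.round(4),w.round(3),len(q),'tilt',np.degrees(np.arccos(w[2])).round(1),'dir',np.degrees(np.arctan2(w[1],w[0])).round(1)
E
python3 - <<'E'
from h import *
P=np.load('pics/w5.npz')['P']
print('plate',fitplane(P,163,198,292,354,.04,.12))
print('front',fitplane(P,204,246,305,342,.06,.16))
print('top',fitplane(P,255,290,300,345,.1,.17))
P=np.load('pics/w3.npz')['P']
print('plate0',fitplane(P,195,220,292,354,.04,.12))
print('top0',fitplane(P,255,300,300,345,.1,.17))
for v in range(130,292,6): print(v,np.load('pics/w5.npz')['P'][v,323].round(4))
E
```

```text
plate (array([ 0.4691, -0.2873,  0.0881]), array([-0.284, -0.095,  0.954]), 2079, 'tilt', np.float64(17.4), 'dir', np.float64(-161.5))
front (array([ 0.4539, -0.2926,  0.1254]), array([0.906, 0.299, 0.3  ]), 1548, 'tilt', np.float64(72.5), 'dir', np.float64(18.2))
top (array([ 0.437 , -0.2976,  0.1455]), array([-0.269, -0.091,  0.959]), 1555, 'tilt', np.float64(16.5), 'dir', np.float64(-161.4))
plate0 (array([ 0.4843, -0.2836,  0.0814]), array([-0.009, -0.002,  1.   ]), 1524, 'tilt', np.float64(0.5), 'dir', np.float64(-167.7))
top0 (array([ 0.4684, -0.2884,  0.1464]), array([0.017, 0.012, 1.   ]), 1888, 'tilt', np.float64(1.2), 'dir', np.float64(35.3))
130 [ 0.4943 -0.2795  0.0117]
136 [ 0.4925 -0.2799  0.054 ]
142 [ 0.4885 -0.2813  0.0542]
148 [ 0.4794 -0.2845  0.0049]
154 [ 0.4744 -0.2861  0.0045]
160 [ 0.481  -0.2837  0.0883]
166 [ 0.4778 -0.2847  0.0903]
172 [ 0.4741 -0.286   0.0895]
178 [ 0.4703 -0.2872  0.0883]
184 [ 0.4665 -0.2885  0.0875]
190 [ 0.4622 -0.2899  0.0853]
196 [ 0.4596 -0.2908  0.0898]
202 [ 0.4601 -0.2906  0.1057]
208 [ 0.4581 -0.2912  0.1107]
214 [ 0.4564 -0.2918  0.1165]
220 [ 0.4551 -0.2922  0.1228]
226 [ 0.4537 -0.2926  0.1281]
232 [ 0.4519 -0.2932  0.1318]
238 [ 0.4509 -0.2935  0.1373]
244 [ 0.4492 -0.2941  0.1408]
250 [ 0.4481 -0.2944  0.1453]
256 [ 0.4461 -0.2951  0.1472]
262 [ 0.4428 -0.2962  0.1466]
268 [ 0.4394 -0.2973  0.1458]
274 [ 0.4362 -0.2984  0.1455]
280 [ 0.4324 -0.2997  0.1441]
286 [ 0.4286 -0.3009  0.1428]
```

```bash
python3 -m inch '[{"linear":[-0.05,-0.016,0],"twist":0,"gripper":0.1},{"linear":[-0.1,-0.031,0],"twist":0,"gripper":0.1},{"linear":[-0.1,-0.031,0],"twist":0,"gripper":0.1},{"linear":[-0.08,-0.025,0],"twist":0,"gripper":0.1},{"linear":[-0.08,-0.025,0],"twist":0,"gripper":0.1}]'
python3 - <<'E'
from h import *
P=snap('wrist','w6')[0];o=robot.get_obs();print(o['tool_pos'],o['ee_rot'],o['wrist_force'],o['wrist_torque'])
print('plate',fitplane(P,150,185,292,354,.07,.12))
print('front',fitplane(P,195,240,305,342,.06,.16))
E
```

```text
time: 3.97
tool_pos: [0.4249, -0.3017, 0.1284]
ee_rot: [3.142, 0.001, 0.322]
wrist_force: [1.5, -0.3, -0.2]
width: 0.0277
[ 0.42487849 -0.30168039  0.12841211] [-3.14158978e+00  1.38025584e-03  3.21706017e-01] [ 1.65219921 -0.13344119  0.40354814] [ 0.11630296 -0.29464665 -0.03545959]
plate (array([ 0.4667, -0.2878,  0.0915]), array([-0.362, -0.121,  0.924]), 1954, 'tilt', np.float64(22.5), 'dir', np.float64(-161.6))
front (array([ 0.4481, -0.2943,  0.1241]), array([0.874, 0.287, 0.391]), 1659, 'tilt', np.float64(67.0), 'dir', np.float64(18.2))
```

View pics/w6.png

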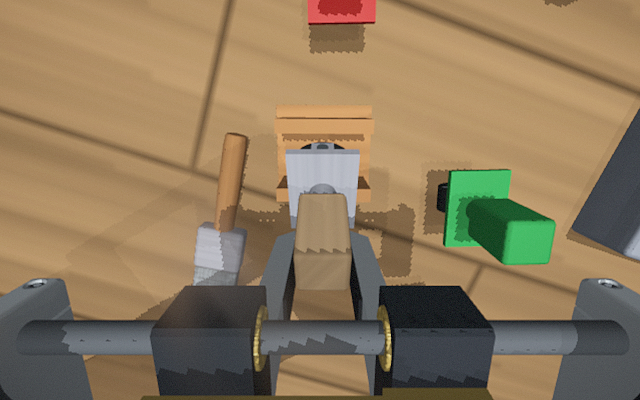

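```bash
python3 -m inch '[{"linear":[-0.03,-0.009,0],"twist":0,"gripper":0.1},{"linear":[-0.055,-0.018,0],"twist":0,"gripper":0.1},{"linear":[-0.055,-0.018,0],"twist":0,"gripper":0.1},{"linear":[-0.03,-0.009,0],"twist":0,"gripper":0.1},{"linear":[-0.03,-0.009,0],"twist":0,"gripper":0.1}]'
python3 - <<'E'
from h import *
P=snap('wrist','w7')[0];o=robot.get_obs();print(o['tool_pos'],o['ee_rot'],o['wrist_force'],o['wrist_torque'])
print('plate',fitplane(P,148,180,292,354,.07,.12))
print('front',fitplane(P,195,240,305,342,.06,.16))
E
```

```text
time: 4.43
tool_pos: [0.4218, -0.3025, 0.1282]
ee_rot: [-3.141, 0.002, 0.322]
wrist_force: [1.7, 0.2, -1.5]
width: 0.0277
[ 0.42179422 -0.30254025  0.12826722] [-3.14139348e+00  1.50252835e-03  3.21796962e-01] [ 0.77775841 -0.26781276 -1.41426573] [ 0.08292118 -0.24780103 -0.02147449]
plate (array([ 0.4661, -0.2878,  0.0929]), array([-0.394, -0.133,  0.909]), 1835, 'tilt', np.float64(24.6), 'dir', np.float64(-161.4))
front (array([ 0.4455, -0.295 ,  0.1254]), array([0.863, 0.285, 0.417]), 1655, 'tilt', np.float64(65.4), 'dir', np.float64(18.2))
```

```bash
python3 -m inch '[{"linear":[0,0,0.3],"twist":0,"gripper":0.1},{"linear":[0,0,0.65],"twist":0,"gripper":0.1},{"linear":[0,0,1],"twist":0,"gripper":0.1},{"linear":[0.1,0.3,1],"twist":-0.09,"gripper":0.1},{"linear":[0.15,0.6,1],"twist":-0.185,"gripper":0.1},{"linear":[0.21,0.95,1],"twist":-0.185,"gripper":0.1}]' && python3 -m inch '[{"linear":[0.07,0.3,0],"twist":0,"gripper":0.1},{"linear":[0.14,0.65,0],"twist":0,"gripper":0.1},{"linear":[0.21,0.95,0],"twist":0,"gripper":0.1},{"linear":[0.21,0.95,0],"twist":0,"gripper":0.1}]'
python3 - <<'E'
from h import *
P=snap('wrist','w8')[0];o=robot.get_obs();print(o['tool_pos'],o['ee_rot'],o['wrist_force'],o['wrist_torque'])
E
```

```text
time: 4.98
tool_pos: [0.4426, -0.2079, 0.2288]
ee_rot: [3.14, 0.002, 0.121]
wrist_force: [0.5, 1.0, -2.6]
width: 0.028
time: 5.32
tool_pos: [0.464, -0.108, 0.2281]
ee_rot: [-3.139, 0.001, 0.134]
wrist_force: [0.4, -0.7, -1.4]
width: 0.0278
[ 0.46371932 -0.11049953  0.22799884] [3.14144902e+00 2.35317686e-03 1.32307287e-01] [-0.07062444  0.19251916 -2.32736341] [-0.02870118  0.07174907 -0.01551747]
```

View pics/w8.png

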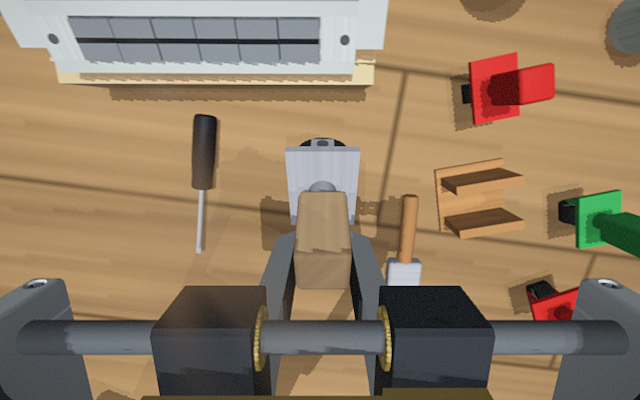

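```bash
python3 - <<'E'
from h import *
a=np.load('pics/w8.npz');im=a['img'];P=a['P']
cv2.imwrite('pics/w8c.png',cv2.resize(im[0:100,40:390],None,fx=2.2,fy=2.2,interpolation=cv2.INTER_CUBIC)[:,:,::-1])
print(fitplane(P,8,70,68,320,.06,.16))
for v in range(4,80,4): print(v,P[v,90].round(4),P[v,193].round(4),P[v,310].round(4),im[v,193])
print('tilt',fitplane(P,148,180,292,354,.1,.25),fitplane(P,195,240,305,342,.1,.25))
E
```

```text
(array([0.5779, 0.0126, 0.1063]), array([-0.519, -0.06 ,  0.852]), 12156, 'tilt', np.float64(31.5), 'dir', np.float64(-173.5))
4 [0.5941 0.0854 0.1136] [0.6044 0.009  0.1133] [ 0.6156 -0.078   0.115 ] [206 213 212]
8 [0.5916 0.0862 0.1127] [0.602  0.0094 0.112 ] [ 0.6136 -0.0782  0.1126] [208 214 213]
12 [0.5889 0.0867 0.1121] [0.5995 0.0097 0.1112] [ 0.6115 -0.0784  0.1104] [206 213 212]
16 [0.5867 0.0889 0.1092] [0.5979 0.0119 0.1053] [ 0.6098 -0.0784  0.1062] [159 165 165]
20 [0.5832 0.0859 0.1139] [0.5933 0.0082 0.1147] [ 0.605  -0.0793  0.1148] [120 127 134]
24 [0.5806 0.0873 0.1121] [0.5906 0.0082 0.1145] [ 0.6028 -0.0795  0.1129] [105 112 120]
28 [0.5779 0.0877 0.1117] [0.5885 0.0094 0.1111] [ 0.6002 -0.0798  0.1118] [116 122 131]
32 [0.5753 0.0895 0.1092] [0.5855 0.0091 0.1119] [ 0.5978 -0.08    0.1101] [136 142 149]
36 [0.5725 0.0896 0.1093] [0.5831 0.01   0.1093] [ 0.595  -0.0804  0.1104] [146 155 161]
40 [0.5696 0.0902 0.1088] [0.5804 0.0104 0.1081] [ 0.5924 -0.0807  0.1092] [28 28 32]
44 [0.5669 0.0917 0.1068] [0.5778 0.0111 0.1062] [ 0.5897 -0.081   0.1084] [129 137 145]
[... 269 characters left out ...]
0 [0.5554 0.0996 0.0963] [0.5668 0.0144 0.0968] [ 0.579  -0.0821  0.1021] [140 148 154]
64 [0.5523 0.1007 0.0949] [0.5638 0.015  0.0951] [ 0.5768 -0.0821  0.0954] [215 220 221]
68 [0.5492 0.1023 0.093 ] [0.5607 0.0154 0.0939] [ 0.5738 -0.0824  0.0943] [210 216 216]
72 [0.5463 0.1182 0.07  ] [0.5587 0.024  0.0715] [ 0.5707 -0.0828  0.0937] [211 216 216]
76 [0.5428 0.1185 0.0698] [0.5554 0.0244 0.0703] [ 0.5696 -0.082   0.0708] [156 134 103]
tilt (array([ 0.5103, -0.1017,  0.1927]), array([-0.41 , -0.058,  0.91 ]), 1822, 'tilt', np.float64(24.4), 'dir', np.float64(-171.9)) (array([ 0.4887, -0.1049,  0.2252]), array([0.901, 0.119, 0.417]), 1660, 'tilt', np.float64(65.4), 'dir', np.float64(7.5))
```

View pics/w8c.png

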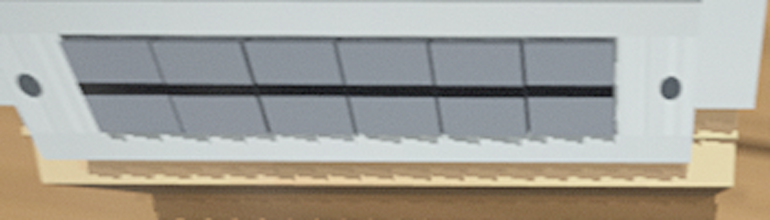

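```bash
python3 -m inch '[{"linear":[0.08,0.3,0],"twist":0,"gripper":0.1},{"linear":[0.16,0.65,0],"twist":0,"gripper":0.1},{"linear":[0.24,0.94,0],"twist":0,"gripper":0.1}]' && python3 -m inch '[{"linear":[0.08,0.3,0],"twist":0,"gripper":0.1},{"linear":[0.16,0.65,0],"twist":0,"gripper":0.1},{"linear":[0.24,0.94,-0.1],"twist":0,"gripper":0.1},{"linear":[0.24,0.94,-0.1],"twist":0,"gripper":0.1},{"linear":[0.24,0.94,-0.1],"twist":0,"gripper":0.1},{"linear":[0.24,0.94,-0.1],"twist":0,"gripper":0.1}]'
python3 - <<'E'
from h import *
P=snap('wrist','w9')[0];snap('scene','s9');o=robot.get_obs();print(o['tool_pos'],o['ee_rot'],o['wrist_force'],o['wrist_torque'])
im=np.load('pics/s9.npz')['img'];cv2.imwrite('pics/s9c.png',cv2.resize(im[110:280,200:400],None,fx=3.7,fy=3.5,interpolation=cv2.INTER_CUBIC)[:,:,::-1])
E
```

```text
time: 5.62
tool_pos: [0.4878, -0.0187, 0.2281]
ee_rot: [3.141, 0.002, 0.125]
wrist_force: [0.5, -0.9, -1.9]
width: 0.0278
time: 6.12
tool_pos: [0.512, 0.074, 0.218]
ee_rot: [3.14, 0.002, 0.127]
wrist_force: [-1.1, -0.0, -3.3]
width: 0.0282
[0.5122748  0.07379242 0.21865039] [3.14046690e+00 2.15681142e-04 1.25602243e-01] [-0.30602311 -0.63254518 -0.97178827] [ 0.02763008  0.03218525 -0.00603936]
```

View pics/w9.png

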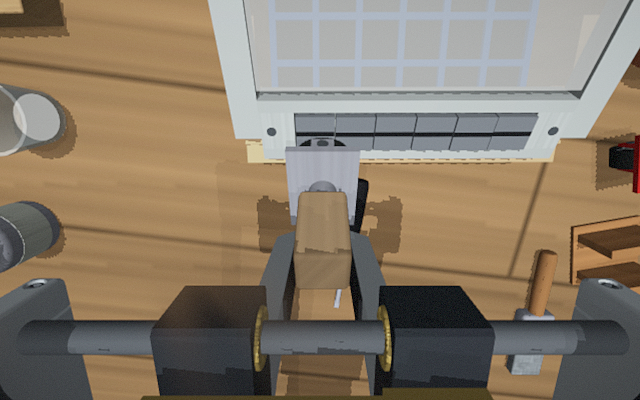

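View pics/s9c.png

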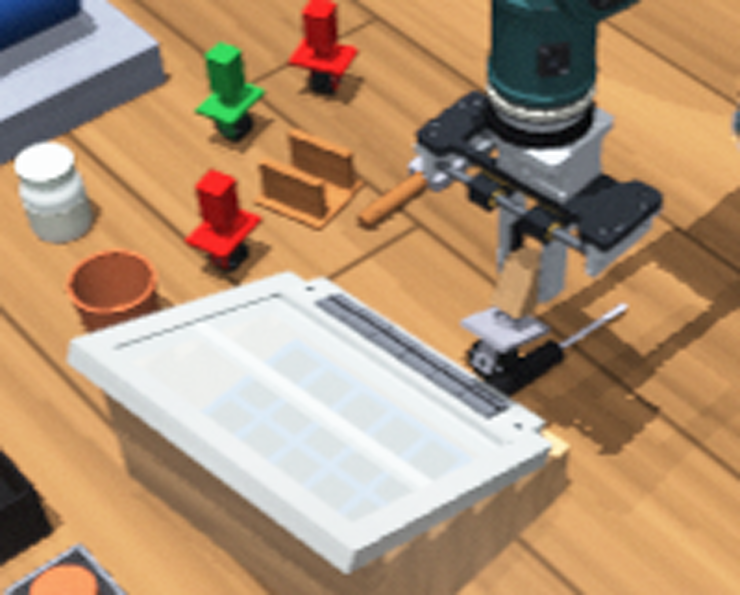

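```bash
python3 -m inch '[{"linear":[0.035,0.04,-0.08],"twist":0,"gripper":0.1},{"linear":[0.07,0.05,-0.163],"twist":0,"gripper":0.1},{"linear":[0.07,0.05,-0.163],"twist":0,"gripper":0.1},{"linear":[0.07,0.05,-0.163],"twist":0,"gripper":0.1}]'; python3 -m inch '[{"linear":[0.004,0,-0.009],"twist":0,"gripper":0.1},{"linear":[0.008,0.001,-0.018],"twist":0,"gripper":0.1},{"linear":[0.008,0.001,-0.018],"twist":0,"gripper":0.1}]';  python3 -m inch '[{"linear":[0.004,0,-0.009],"twist":0,"gripper":0.1},{"linear":[0.008,0.001,-0.018],"twist":0,"gripper":0.1},{"linear":[0.008,0.001,-0.018],"twist":0,"gripper":0.1}]'
```

```text
time: 6.55
tool_pos: [0.5188, 0.0801, 0.2008]
ee_rot: [3.142, 0.003, 0.127]
wrist_force: [-0.2, 1.0, -2.8]
width: 0.028
time: 6.8
tool_pos: [0.5201, 0.0806, 0.2005]
ee_rot: [3.141, -0.0, 0.128]
wrist_force: [-0.8, -0.2, -1.1]
width: 0.0279
time: 7.05
tool_pos: [0.521, 0.0808, 0.1989]
ee_rot: [3.141, -0.001, 0.128]
wrist_force: [-0.2, 0.6, -2.2]
width: 0.0277
```

```bash
for i in 1 2; do python3 -m inch '[{"linear":[0.004,0,-0.009],"twist":0,"gripper":0.1},{"linear":[0.008,0.001,-0.018],"twist":0,"gripper":0.1},{"linear":[0.008,0.001,-0.018],"twist":0,"gripper":0.1}]'; done
python3 - <<'E'
from h import *
P=snap('wrist','w10')[0];o=robot.get_obs();print(o['tool_pos'],o['wrist_force'],o['wrist_torque'])
print('tilt',fitplane(P,148,180,292,354,.1,.25),fitplane(P,195,240,305,342,.1,.25))
E
```

```text
time: 7.3
tool_pos: [0.5214, 0.0808, 0.1983]
ee_rot: [3.141, -0.0, 0.128]
wrist_force: [-3.6, -1.6, 4.2]
width: 0.0278
time: 7.55
tool_pos: [0.5222, 0.0809, 0.1964]
ee_rot: [3.141, -0.001, 0.128]
wrist_force: [-3.9, -0.0, 4.4]
width: 0.0279
[0.52224155 0.08095828 0.19640591] [-4.2255253   0.06016569  4.19488458] [-0.08028296  0.78510636 -0.02286408]
tilt (array([0.5687, 0.0868, 0.1612]), array([-0.413, -0.053,  0.909]), 1837, 'tilt', np.float64(24.6), 'dir', np.float64(-172.6)) (array([0.5469, 0.0838, 0.1936]), array([0.9  , 0.117, 0.42 ]), 1657, 'tilt', np.float64(65.1), 'dir', np.float64(7.4))
```

View pics/w10.png

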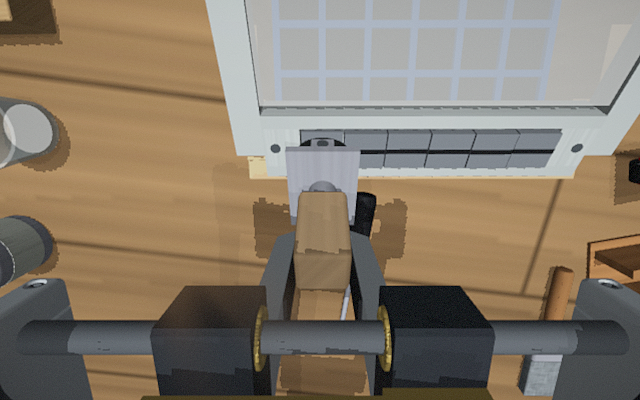

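```bash
for i in 1 2; do python3 -m inch '[{"linear":[0.004,0,-0.009],"twist":0,"gripper":0.1},{"linear":[0.004,0,-0.009],"twist":0,"gripper":0.1},{"linear":[0.004,0,-0.009],"twist":0,"gripper":0.1}]'; done
python3 - <<'E'
from h import *
P=snap('wrist','w11')[0];o=robot.get_obs();print(o['tool_pos'],o['wrist_force'],o['wrist_torque'])
print('tilt',fitplane(P,148,180,292,354,.1,.25),fitplane(P,195,240,305,342,.1,.25))
E
```

```text
time: 7.85
tool_pos: [0.5227, 0.081, 0.1954]
ee_rot: [3.141, -0.001, 0.128]
wrist_force: [-4.3, -0.5, 5.3]
width: 0.0283
time: 8.1
tool_pos: [0.5229, 0.081, 0.1949]
ee_rot: [3.141, -0.0, 0.128]
wrist_force: [-4.2, -0.0, 7.3]
width: 0.0279
[0.52292895 0.08100216 0.19487992] [-4.73802571 -0.28823426  7.24661309] [-0.02452996  0.88406305  0.00931602]
tilt (array([0.5693, 0.0869, 0.1596]), array([-0.414, -0.051,  0.909]), 1833, 'tilt', np.float64(24.7), 'dir', np.float64(-173.0)) (array([0.5476, 0.0839, 0.1921]), array([0.9  , 0.116, 0.42 ]), 1653, 'tilt', np.float64(65.2), 'dir', np.float64(7.4))
```

```bash
for i in 1 2; do python3 -m inch '[{"linear":[0.004,0,-0.009],"twist":0,"gripper":0.1},{"linear":[0.004,0,-0.009],"twist":0,"gripper":0.1},{"linear":[0.004,0,-0.009],"twist":0,"gripper":0.1}]'; done

```

```text
time: 8.4
tool_pos: [0.523, 0.081, 0.1949]
ee_rot: [3.141, -0.0, 0.128]
wrist_force: [-6.9, -0.6, 9.7]
width: 0.0282
time: 8.65
tool_pos: [0.5231, 0.081, 0.1948]
ee_rot: [3.141, -0.0, 0.128]
wrist_force: [-9.6, -0.2, 12.4]
width: 0.0278
```

```bash
python3 -m inch '[{"linear":[0.006,-0.05,0],"twist":0,"gripper":0.1},{"linear":[0.013,-0.1,0],"twist":0,"gripper":0.1},{"linear":[0.019,-0.15,0],"twist":0,"gripper":0.1},{"linear":[0.026,-0.2,0],"twist":0,"gripper":0.1},{"linear":[0.026,-0.2,0],"twist":0,"gripper":0.1}]'; python3 -m inch '[{"linear":[0.006,-0.05,0],"twist":0,"gripper":0.1},{"linear":[0.013,-0.1,0],"twist":0,"gripper":0.1},{"linear":[0.013,-0.1,0],"twist":0,"gripper":0.1}]'
python3 - <<'E'
from h import *
P=snap('wrist','w12')[0];o=robot.get_obs();print(o['tool_pos'],o['wrist_force'],o['wrist_torque'])
print('tilt',fitplane(P,148,180,292,354,.1,.25),fitplane(P,195,240,305,342,.1,.25))
E
```

```text
time: 9.07
tool_pos: [0.5258, 0.0606, 0.1948]
ee_rot: [3.141, -0.0, 0.128]
wrist_force: [-8.9, -1.3, 12.2]
width: 0.0274
time: 9.32
tool_pos: [0.5272, 0.0501, 0.1948]
ee_rot: [3.14, -0.0, 0.127]
wrist_force: [-7.9, -1.4, 12.7]
width: 0.028
[0.52720477 0.05015615 0.19485699] [-8.58668382 -2.47980687 13.09199772] [-0.32001515  1.60667499 -0.00275712]
tilt (array([0.5735, 0.0559, 0.1596]), array([-0.411, -0.05 ,  0.91 ]), 1810, 'tilt', np.float64(24.5), 'dir', np.float64(-173.1)) (array([0.5518, 0.053 , 0.192 ]), array([0.9  , 0.117, 0.419]), 1661, 'tilt', np.float64(65.2), 'dir', np.float64(7.4))
```

View pics/w12.png

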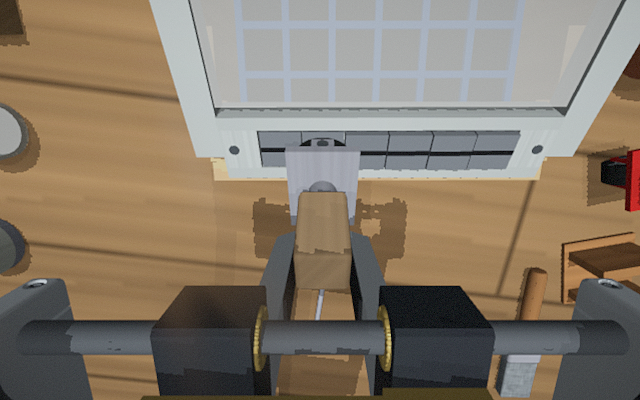

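```bash
for i in 1 2 3 4; do python3 -m inch '[{"linear":[0.007,-0.055,0],"twist":0,"gripper":0.1},{"linear":[0.014,-0.11,0],"twist":0,"gripper":0.1},{"linear":[0.022,-0.165,0],"twist":0,"gripper":0.1},{"linear":[0.029,-0.22,0],"twist":0,"gripper":0.1},{"linear":[0.036,-0.275,0],"twist":0,"gripper":0.1},{"linear":[0.043,-0.33,0],"twist":0,"gripper":0.1},{"linear":[0.043,-0.33,0],"twist":0,"gripper":0.1}]'; done
python3 - <<'E'
from h import *
P=snap('wrist','w13')[0];o=robot.get_obs();print(o['tool_pos'],o['wrist_force'],o['wrist_torque'])
print('tilt',fitplane(P,148,180,292,354,.1,.25),fitplane(P,195,240,305,342,.1,.25))
E
```

```text
time: 9.95
tool_pos: [0.5316, 0.0168, 0.1949]
ee_rot: [3.14, -0.001, 0.127]
wrist_force: [-8.6, -2.0, 13.1]
width: 0.0277
time: 10.53
tool_pos: [0.536, -0.0164, 0.195]
ee_rot: [3.139, -0.001, 0.127]
wrist_force: [-8.5, -1.0, 12.5]
width: 0.0276
time: 11.12
tool_pos: [0.5404, -0.0496, 0.195]
ee_rot: [3.139, -0.001, 0.127]
wrist_force: [-8.0, -1.6, 11.9]
width: 0.0278
time: 11.7
tool_pos: [0.5448, -0.0828, 0.195]
ee_rot: [3.138, -0.001, 0.127]
wrist_force: [-6.8, -1.4, 12.2]
width: 0.0277
[ 0.5447751  -0.08270144  0.1950062 ] [-7.72515781 -2.12296375 11.38312756] [-0.34570189  1.3197708  -0.06724797]
tilt (array([ 0.5912, -0.0771,  0.1598]), array([-0.414, -0.05 ,  0.909]), 1825, 'tilt', np.float64(24.6), 'dir', np.float64(-173.1)) (array([ 0.5694, -0.08  ,  0.1922]), array([0.9  , 0.119, 0.419]), 1657, 'tilt', np.float64(65.2), 'dir', np.float64(7.5))
```

View pics/w13.png

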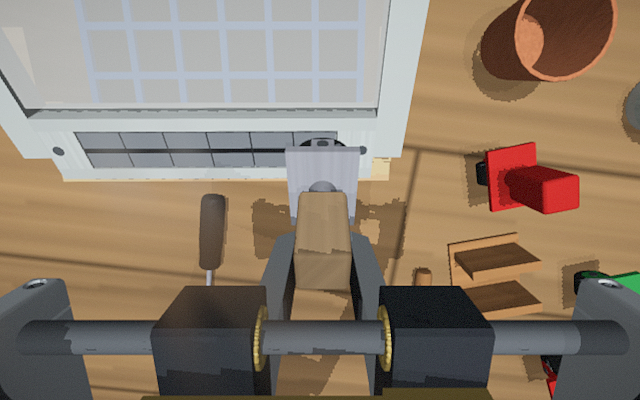

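```bash
python3 -m inch '[{"linear":[-0.06,-0.008,0.136],"twist":0,"gripper":0.1},{"linear":[-0.2,-0.03,0.33],"twist":0,"gripper":0.1},{"linear":[-0.5,-0.2,0.33],"twist":0,"gripper":0.1},{"linear":[-0.81,-0.28,0.33],"twist":0,"gripper":0.1},{"linear":[-0.81,-0.28,0.33],"twist":0,"gripper":0.1},{"linear":[-0.81,-0.28,0.33],"twist":0,"gripper":0.1},{"linear":[-0.81,-0.28,0.33],"twist":0,"gripper":0.1}]'
python3 - <<'E'
from h import *
P,im,_,_=snap('wrist','w14');o=robot.get_obs();print(o['tool_pos'],o['wrist_force'])
cv2.imwrite('pics/w14c.png',cv2.resize(im[0:100,40:390],None,fx=2.2,fy=2.2,interpolation=cv2.INTER_CUBIC)[:,:,::-1])
B=np.array([.5825,.0068,.104]);t=np.radians(7.5);c,s=np.cos(t),np.sin(t);a=np.radians(25)
X=np.array([c*np.cos(a),s*np.cos(a),np.sin(a)]);Y=np.array([-s,c,0]);Z=np.cross(X,Y)
for f in ['w8','w14']:
    q=(np.load('pics/'+f+'.npz')['P'][0:100,20:400].reshape(-1,3)-B)@np.c_[X,Y,Z]
    for y in [.105,.08,.048,.016,-.016,-.048,-.08,-.105]:
        r=[]
        for x0,x1 in [(-.025,-.018),(-.011,-.003),(.003,.011),(.019,.025)]:
            k=(abs(q[:,1]-y)<.010)&(q[:,0]>x0)&(q[:,0]<x1)&(abs(q[:,2])<.02);r.append((round(np.median(q[k,2])*1000,1) if k.any() else None,int(k.sum())))
        print(f,y,r)
E
```

```text
time: 12.33
tool_pos: [0.4647, -0.109, 0.2242]
ee_rot: [3.142, -0.001, 0.128]
wrist_force: [0.0, 0.7, -2.6]
width: 0.0279
[ 0.46496397 -0.10892077  0.22415312] [-0.36933035 -0.194783   -2.03762576]
w8 0.105 [(np.float64(-0.3), 202), (np.float64(-0.2), 223), (np.float64(-0.2), 247), (np.float64(-0.4), 244)]
w8 0.08 [(np.float64(-0.4), 197), (np.float64(3.9), 267), (np.float64(3.9), 294), (np.float64(-0.3), 241)]
w8 0.048 [(np.float64(-0.3), 202), (np.float64(4.8), 267), (np.float64(4.7), 301), (np.float64(-0.3), 237)]
w8 0.016 [(np.float64(-0.2), 206), (np.float64(4.5), 270), (np.float64(4.4), 301), (np.float64(-0.3), 242)]
w8 -0.016 [(np.float64(-0.1), 199), (np.float64(5.0), 269), (np.float64(4.9), 294), (np.float64(-0.3), 242)]
w8 -0.048 [(np.float64(-0.2), 205), (np.float64(5.5), 266), (np.float64(5.4), 289), (np.float64(-0.2), 238)]
w8 -0.08 [(np.float64(-0.2), 206), (np.float64(4.5), 269), (np.float64(4.5), 292), (np.float64(-0.1), 246)]
w8 -0.105 [(np.float64(-0.1), 202), (np.float64(-0.2), 242), (np.float64(-0.1), 289), (np.float64(-0.1), 253)]
w14 0.105 [(np.float64(-0.3), 20
[... 155 characters left out ...]
), 302), (np.float64(-0.4), 242)]
w14 0.048 [(np.float64(-0.2), 214), (np.float64(-0.3), 262), (np.float64(-0.2), 294), (np.float64(-0.2), 243)]
w14 0.016 [(np.float64(-0.1), 210), (np.float64(-0.3), 267), (np.float64(-0.2), 294), (np.float64(-0.3), 244)]
w14 -0.016 [(np.float64(-0.1), 210), (np.float64(-0.2), 269), (np.float64(-0.3), 300), (np.float64(-0.1), 259)]
w14 -0.048 [(np.float64(-0.0), 206), (np.float64(-0.1), 270), (np.float64(-0.2), 301), (np.float64(-0.1), 255)]
w14 -0.08 [(np.float64(-0.2), 200), (np.float64(-0.2), 267), (np.float64(-0.2), 302), (np.float64(-0.0), 243)]
w14 -0.105 [(np.float64(-0.3), 204), (np.float64(0.0), 257), (np.float64(-0.1), 287), (np.float64(0.0), 244)]
```

View pics/w14c.png

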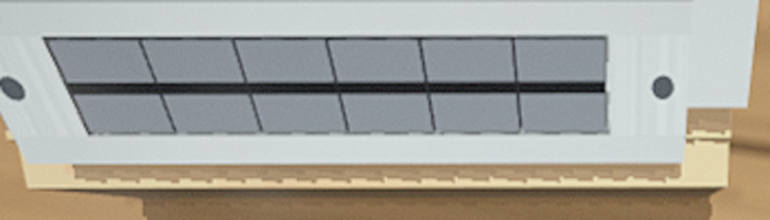

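```bash
python3 -m inch '[{"linear":[-0.07,-0.3,0],"twist":0.09,"gripper":0.1},{"linear":[-0.14,-0.65,0],"twist":0.185,"gripper":0.1},{"linear":[-0.2,-0.96,0.02],"twist":0.185,"gripper":0.1}]' && python3 -m inch '[{"linear":[-0.07,-0.3,0],"twist":0,"gripper":0.1},{"linear":[-0.14,-0.65,0],"twist":0,"gripper":0.1},{"linear":[-0.21,-0.96,0],"twist":0,"gripper":0.1},{"linear":[-0.21,-0.96,0],"twist":0,"gripper":0.1},{"linear":[-0.21,-0.96,0],"twist":0,"gripper":0.1},{"linear":[-0.21,-0.96,0],"twist":0,"gripper":0.1}]'
python3 - <<'E'
from h import *
P,im,_,_=snap('wrist','w15');o=robot.get_obs();print(o['tool_pos'],o['ee_rot'],o['wrist_force'])
E
```

```text
time: 12.63
tool_pos: [0.4449, -0.2058, 0.2258]
ee_rot: [-3.142, 0.0, 0.328]
wrist_force: [1.2, 0.5, -2.8]
width: 0.0277
time: 13.13
tool_pos: [0.424, -0.3006, 0.2258]
ee_rot: [-3.14, -0.0, 0.322]
wrist_force: [-0.0, -0.2, -2.3]
width: 0.0278
[ 0.42402716 -0.30016953  0.22606132] [-3.14068901e+00 -2.76789969e-04  3.23141541e-01] [ 0.12675256 -0.22531026 -1.72148739]
```

View pics/w15.png

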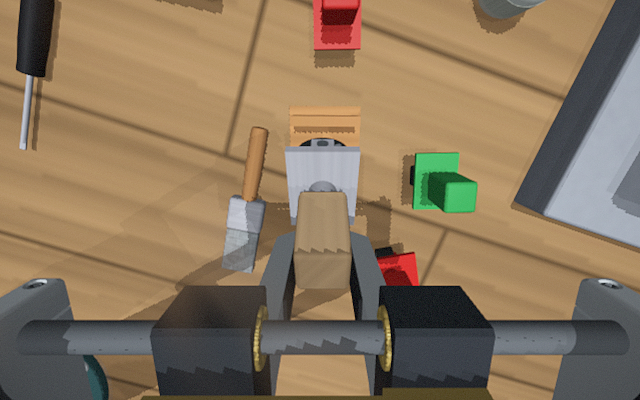

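```bash
python3 -m inch '[{"linear":[0.005,-0.014,-0.3],"twist":0,"gripper":0.1},{"linear":[0.005,-0.014,-0.5],"twist":0,"gripper":0.1},{"linear":[0.005,-0.014,-0.6],"twist":0,"gripper":0.1},{"linear":[0.005,-0.014,-0.7],"twist":0,"gripper":0.1},{"linear":[0.005,-0.014,-0.8],"twist":0,"gripper":0.1},{"linear":[0.005,-0.014,-0.9],"twist":0,"gripper":0.1},{"linear":[0.005,-0.014,-0.98],"twist":0,"gripper":0.1},{"linear":[0.005,-0.014,-0.98],"twist":0,"gripper":0.1}]'
python3 - <<'E'
from h import *
P,im,_,_=snap('wrist','w16');o=robot.get_obs();print(o['tool_pos'],o['ee_rot'],o['wrist_force'])
print('plate',fitplane(P,148,180,292,354,.07,.12))
E
```

```text
time: 13.85
tool_pos: [0.423, -0.3017, 0.1266]
ee_rot: [-3.139, 0.002, 0.322]
wrist_force: [-0.5, -0.0, -2.0]
width: 0.028
[ 0.42335209 -0.3020843   0.12760722] [-3.14028497e+00  7.90566483e-04  3.21690742e-01] [ 0.08458844  0.18208594 -1.14847363]
plate (array([ 0.4673, -0.287 ,  0.0912]), array([-0.393, -0.134,  0.91 ]), 1830, 'tilt', np.float64(24.5), 'dir', np.float64(-161.2))
```

View pics/w16.png

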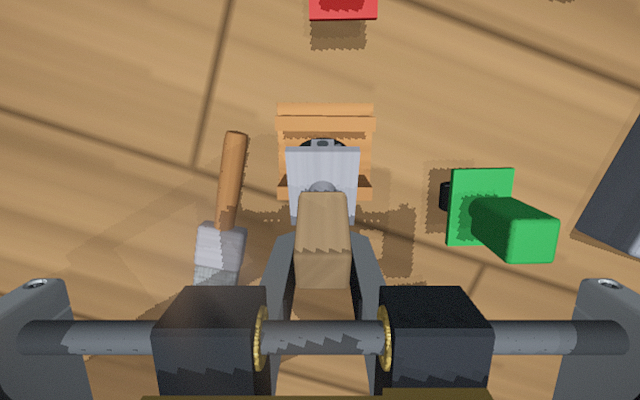

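```bash
python3 -m inch '[{"linear":[0.05,0.016,0],"twist":0,"gripper":0.1},{"linear":[0.1,0.031,0],"twist":0,"gripper":0.1},{"linear":[0.15,0.047,0],"twist":0,"gripper":0.1},{"linear":[0.2,0.063,0],"twist":0,"gripper":0.1},{"linear":[0.2,0.063,0],"twist":0,"gripper":0.1}]'
python3 - <<'E'
from h import *
P,im,_,_=snap('wrist','w17');o=robot.get_obs();print(o['tool_pos'],o['ee_rot'],o['wrist_force'])
print('plate',fitplane(P,160,185,292,354,.07,.12))
print('front',fitplane(P,200,240,305,342,.06,.16))
E
```

```text
time: 14.32
tool_pos: [0.4429, -0.298, 0.131]
ee_rot: [3.137, 0.004, 0.321]
wrist_force: [-5.3, -1.9, 1.3]
width: 0.0283
[ 0.44280879 -0.29794984  0.13053176] [3.13768984 0.00375915 0.32107144] [-5.31489779 -2.52309593  0.68380911]
plate (array([ 0.4812, -0.2855,  0.0919]), array([-0.267, -0.088,  0.96 ]), 1300, 'tilt', np.float64(16.3), 'dir', np.float64(-161.9))
front (array([ 0.4629, -0.2917,  0.1231]), array([0.906, 0.301, 0.299]), 1377, 'tilt', np.float64(72.6), 'dir', np.float64(18.4))
```

View pics/w17.png

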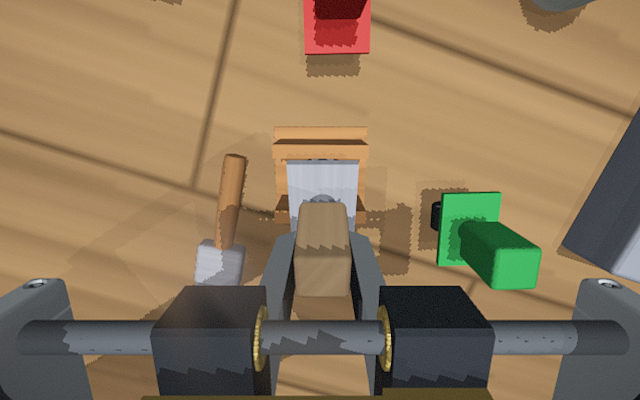

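```bash
python3 -m inch '[{"linear":[0.05,0.016,0],"twist":0,"gripper":0.1},{"linear":[0.1,0.031,0],"twist":0,"gripper":0.1},{"linear":[0.15,0.047,0],"twist":0,"gripper":0.1},{"linear":[0.18,0.057,0],"twist":0,"gripper":0.1},{"linear":[0.18,0.057,0],"twist":0,"gripper":0.1}]'
python3 - <<'E'
from h import *
P,im,_,_=snap('wrist','w18');o=robot.get_obs();print(o['tool_pos'],o['ee_rot'],o['wrist_force'])
print('plate',fitplane(P,185,208,296,352,.07,.12))
print('top',fitplane(P,260,300,302,343,.06,.18))
E
```

```text
time: 14.78
tool_pos: [0.4609, -0.2917, 0.1297]
ee_rot: [3.139, 0.004, 0.321]
wrist_force: [-3.9, -1.6, 0.5]
width: 0.0278
[ 0.46092217 -0.29178205  0.12975304] [3.1391458  0.00345073 0.32120122] [-5.1666939  -1.39102546  0.28988172]
plate (array([ 0.4844, -0.2848,  0.0845]), array([-0.128, -0.039,  0.991]), 1268, 'tilt', np.float64(7.7), 'dir', np.float64(-162.9))
top (array([ 0.46  , -0.2918,  0.1467]), array([-0.119, -0.037,  0.992]), 1614, 'tilt', np.float64(7.2), 'dir', np.float64(-162.9))
```

View pics/w18.png

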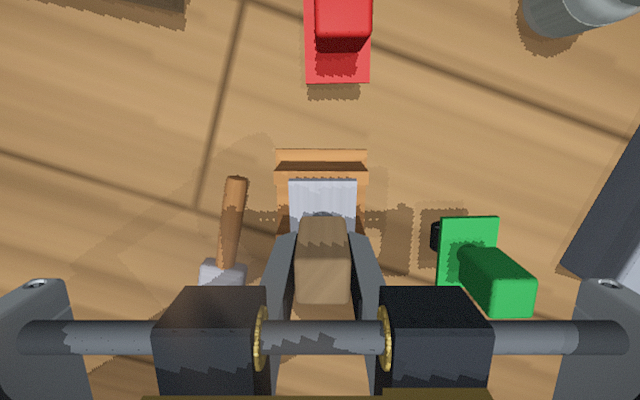

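```bash
python3 -m inch '[{"linear":[0.05,0.016,0],"twist":0,"gripper":0.1},{"linear":[0.1,0.031,0],"twist":0,"gripper":0.1},{"linear":[0.15,0.047,0],"twist":0,"gripper":0.1},{"linear":[0.15,0.047,0],"twist":0,"gripper":0.1},{"linear":[0.12,0.038,0],"twist":0,"gripper":0.1},{"linear":[0.12,0.038,0],"twist":0,"gripper":0.1}]'
python3 - <<'E'
from h import *
P,im,_,_=snap('wrist','w19');o=robot.get_obs();print(o['tool_pos'],o['ee_rot'],o['wrist_force'])
print('plate',fitplane(P,200,220,296,352,.07,.12))
print('top',fitplane(P,265,305,302,343,.06,.18))
q=P[215:330,255:390].reshape(-1,3);q=q[(q[:,2]>.13)&(q[:,2]<.15)];print(q.mean(0))
E
```

```text
time: 15.33
tool_pos: [0.4743, -0.2868, 0.1291]
ee_rot: [3.14, -0.002, 0.322]
wrist_force: [0.6, 0.7, -0.3]
width: 0.0278
[ 0.47434915 -0.28665137  0.12892971] [ 3.14074793e+00 -1.99354626e-03  3.21496744e-01] [-0.32189825 -0.3893666  -2.25040801]
plate (array([ 0.4885, -0.2829,  0.0814]), array([-0.   ,  0.002,  1.   ]), 1094, 'tilt', np.float64(0.1), 'dir', np.float64(103.2))
top (array([ 0.471 , -0.2877,  0.1465]), array([-0.   ,  0.004,  1.   ]), 1625, 'tilt', np.float64(0.3), 'dir', np.float64(96.2))
[ 0.47548917 -0.28643164  0.14377242]
```

View pics/w19.png

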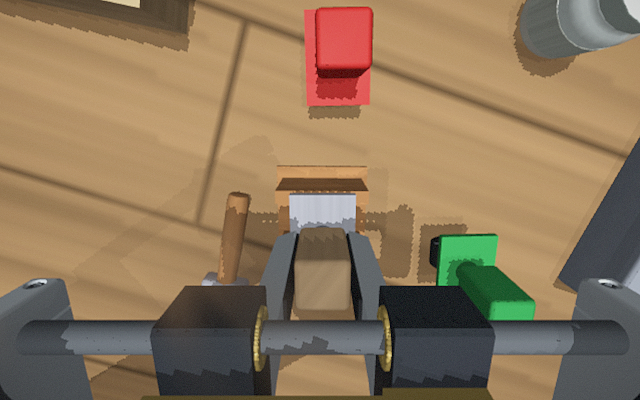

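```bash
python3 - <<'E'
import numpy as np
for f in ['w3','w19']:
    P=np.load(f'pics/{f}.npz')['P'];q=P[180:225,285:360].reshape(-1,3);q=q[(q[:,2]>.078)&(q[:,2]<.086)]
    X=q[:,:2]@[.95,.312];Y=q[:,:2]@[-.312,.95];print(f,np.percentile(X,[99,100]),np.percentile(Y,[0.5,99.5]))
    q=P[130:240,265:380].reshape(-1,3);q=q[(q[:,2]>.05)&(q[:,2]<.057)];X=q[:,:2]@[.95,.312];Y=q[:,:2]@[-.312,.95];print(np.percentile(X,[1,99.5]),np.percentile(Y,[0.5,99.5]))
print(np.dot([.4658,-.2884],[.95,.312]))
E
```

```text
w3 [0.38227084 0.38259437] [-0.44221834 -0.39878486]
[0.37271002 0.38268529] [-0.4546898  -0.38528497]
w19 [0.38652612 0.38691917] [-0.44232906 -0.39881695]
[0.37267858 0.38273106] [-0.45472628 -0.38516552]
0.3525292
```

```bash
python3 -m inch '[{"linear":[-0.041,-0.013,0],"twist":0,"gripper":0.1},{"linear":[-0.041,-0.013,-0.07],"twist":0,"gripper":0.1},{"linear":[-0.041,-0.013,-0.14],"twist":0,"gripper":0.1},{"linear":[-0.041,-0.013,-0.19],"twist":0,"gripper":0.1},{"linear":[-0.041,-0.013,-0.215],"twist":0,"gripper":0.1},{"linear":[-0.041,-0.013,-0.215],"twist":0,"gripper":0.1},{"linear":[-0.041,-0.013,-0.215],"twist":0,"gripper":0.1}]'
python3 - <<'E'
from h import *
P,im,_,_=snap('wrist','w20');o=robot.get_obs();print(o['tool_pos'],o['ee_rot'],o['wrist_force'])
print('plate',fitplane(P,200,220,296,352,.05,.12))
print('top',fitplane(P,265,305,302,343,.06,.18))
E
```

```text
time: 15.97
tool_pos: [0.4692, -0.2877, 0.1077]
ee_rot: [-3.141, 0.001, 0.322]
wrist_force: [-3.2, 1.4, 5.4]
width: 0.028
[ 0.46916275 -0.28771353  0.10766574] [-3.14113639e+00  6.40530205e-04  3.21737318e-01] [-3.40017494  2.14200439  5.50088412]
plate (array([ 0.4833, -0.2839,  0.0602]), array([-0.011, -0.005,  1.   ]), 1095, 'tilt', np.float64(0.7), 'dir', np.float64(-154.5))
top (array([ 0.466 , -0.2886,  0.1253]), array([ 0.001, -0.   ,  1.   ]), 1621, 'tilt', np.float64(0.0), 'dir', np.float64(-20.7))
```

```bash
python3 -m inch '[{"linear":[0,0,0.01],"twist":0,"gripper":0.1},{"linear":[0,0,0.01],"twist":0,"gripper":0.6},{"linear":[0,0,0.01],"twist":0,"gripper":0.6},{"linear":[0,0,0.01],"twist":0,"gripper":0.6},{"linear":[0,0,0.01],"twist":0,"gripper":0.6},{"linear":[0,0,0.01],"twist":0,"gripper":0.6}]' && python3 -m inch '[{"linear":[0,0,0.2],"twist":0,"gripper":0.6},{"linear":[0,0,0.5],"twist":0,"gripper":0.6},{"linear":[0,0,0.9],"twist":0,"gripper":0.6},{"linear":[-0.4,-0.2,1],"twist":0,"gripper":0.6},{"linear":[-0.7,-0.4,1],"twist":0,"gripper":0.6},{"linear":[-0.7,-0.4,1],"twist":0,"gripper":0.6},{"linear":[-0.7,-0.4,1],"twist":0,"gripper":0.6}]'
python3 - <<'E'
from h import *
P,im,_,_=snap('wrist','w21');snap('top','t21');o=robot.get_obs();print(o['tool_pos'],o['ee_rot'],o['wrist_force'],o['width'])
Q=P[60:170,240:360].reshape(-1,3)
for lo,hi in [(.045,.057),(.057,.066),(.115,.135)]:
    q=Q[(Q[:,2]>lo)&(Q[:,2]<hi)]
    print(lo,hi,len(q),q.mean(0).round(4),cv2.minAreaRect((q[:,:2]*1000).astype(np.float32)))
E
```

```text
time: 16.52
tool_pos: [0.4696, -0.288, 0.1078]
ee_rot: [3.141, -0.0, 0.322]
wrist_force: [0.1, -0.0, -0.5]
width: 0.0556
time: 17.1
tool_pos: [0.3986, -0.329, 0.2085]
ee_rot: [3.14, -0.001, 0.318]
wrist_force: [0.3, -0.4, 0.7]
width: 0.0566
[ 0.39974201 -0.32767701  0.20752703] [-3.14094574e+00 -4.05474378e-04  3.21329243e-01] [ 0.09900281  1.1826574  -0.11728543] 0.05632556588629458
0.045 0.057 656 [ 0.4682 -0.288   0.054 ] ((466.1822814941406, -289.0259094238281), (59.780517578125, 70.02685546875), 18.05345344543457)
0.057 0.066 1725 [ 0.4679 -0.2923  0.0602] ((465.01141357421875, -289.6175231933594), (59.513221740722656, 44.107757568359375), 18.336994171142578)
0.115 0.135 1498 [ 0.4656 -0.2895  0.1249] ((465.3315734863281, -289.2710266113281), (27.597400665283203, 27.67482566833496), 18.04701042175293)
```

View pics/w21.png

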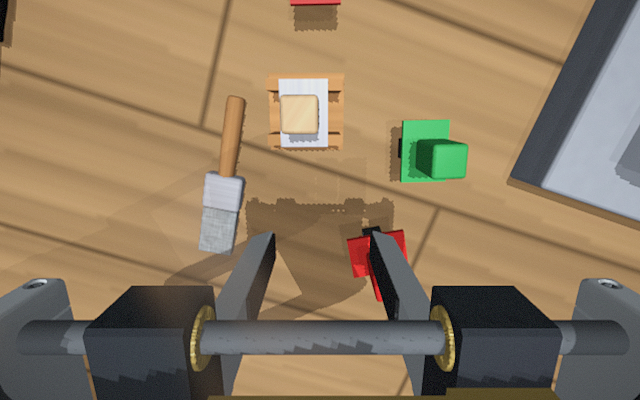

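View pics/t21.png

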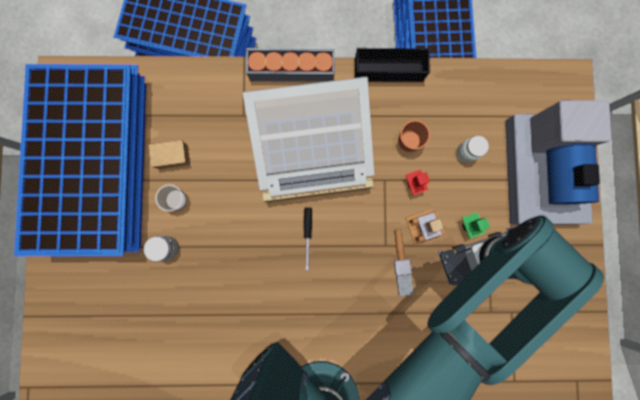

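```bash
python3 -m inch '[{"linear":[0,0,0.1],"twist":0,"gripper":0.6},{"linear":[0,0,0.1],"twist":0,"gripper":0.6},{"linear":[0,0,0.1],"twist":0,"gripper":0.6},{"linear":[0,0,0.1],"twist":0,"gripper":0.6}]'; python3 -c "
from bench import robot
print(robot.close_job())"
```

```text
time: 17.53
tool_pos: [0.4002, -0.3276, 0.218]
ee_rot: [3.141, -0.0, 0.323]
wrist_force: [0.5, -0.2, -0.6]
width: 0.0559
the job is handed in; nothing more can be done
None
```

All six bead sections are rolled down flush with the sill, and the roller is back upright in its rest with the gripper clear. I handed the job in at 17.5 s.

**Tilting the roller:** The moves can only turn the tool about the vertical. So I gripped the handle across its rolling direction and tipped the roller to about 24.6° by pushing its fork against a rail of the rest.

**Rolling:** I felt section 1 down to its hard stop and made one pass from left to right. The normal force was about 15–17 N and the roller's tilt did not change. I then tipped the roller upright against the other rail, seated it and let go.

**Last checks:**
- **Bead:** wrist-camera depth put every section within about 0.2 mm of the rail's lips. They stood roughly 4 to 5.7 mm proud before.
- **Roller:** its guard plate sits at its starting height, and handle and plate are within about 2 mm of where they were first measured. I measured it level just before letting go.
- **Everything else:** in the top view the bystander objects and the look-alikes look unmoved. I judged this by eye and did not measure it.

No check failed. The handle slid a few millimetres in the pads during tipping, but the grip held.

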